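# Find the balance point of a video light bar on its desk stand

## Task

The flat bar with the little video light and the microphone lies in the open clamp of its low desk stand, but it has tipped over so that the end with the light rests on the desk. Slide the bar along through the clamp until it balances there: leave it level and still on the clamp's narrow rib, between the two cheeks and with both ends in the air, so that the clamp can be tightened at that point. Don't shove the sticky notes, the mouse or the glue stick about.

Things in the scene. Friction and masses are not known exactly. Their poses are not given: they have to be found in the camera images.
- bar: Loose flat aluminium bar, 200 x 30 x 8 mm, with a light and a microphone fixed on its top. Origin: centre of its underside. x along the bar to the light's end, y across, z up. Weighs 0.2 to 0.34 kg in all. The light's weight is unknown, so is the balance point: 3 to 28 mm from the middle towards the light. At the start it leans over the rib, x axis about 0.2 rad below level, +x end on the desk.
- stand: Low desk stand, stands firm. Origin: on the desk, centre of its round base (92 mm wide, 8 thick). x along the clamp, as the bar's x; y across; z up. Loose clamp (does not grip): floor 19 above the desk, two cheeks 36 long in x, inner faces at y = -17 and +17 (2 mm play beside the bar), tops 34 above the desk. Its screw sticks out to y = +40, 18 above the desk.
- rib (a point): Centre of the flat top of the rubber rib across the clamp, 26 mm above the desk, 22 long in x (along the clamp), 33 in y. Axes as the stand's. The bar rests on this rib only and tips over its edge at x = +11 or -11 when its balance point is beyond that edge. When it swings level it rocks to and fro for up to about 6 s before it is still.
- light_end (a point): Middle of the bar's plain end face at the light's end (bar x = +100 mm, 4 mm above the underside); axes as the bar's. The end face is 30 wide, 8 high. While this low end is being pushed towards the stand the push itself holds it down: the bar swings level only once it is let go, with its balance point some mm past the rib's edge.
- mic_end (a point): Middle of the bar's plain end face at the microphone's end (bar x = -100 mm, 4 mm above the underside); axes as the bar's. In the air at the start.
- light (a point): The small black video light on the bar: centre of its foot, on the bar's top at bar x = +60 mm. 40 mm long along the bar, 29 across, top 32 above the bar's top. 20 mm of bare bar lie beyond it. Axes as the bar's.
- mic (a point): The short microphone lying across the bar: centre of its foot, on the bar's top at bar x = -64 mm. 23 mm along the bar, 73 across, top 31 above the bar's top. 25 mm of bare bar lie beyond it. Axes as the bar's.
- sticky_notes: Bystander: square block of sticky notes, 79 x 79 x 22 mm. Origin: centre of the underside.
- mouse: Bystander: black computer mouse, 109 x 68 x 35 mm. Origin: centre of the underside.
- glue_stick: Bystander: upright glue stick, 27 mm diameter, 87 tall. Origin: centre of the underside.
Things that resemble listed ones, but are neither listed nor needed, are in the scene too. Leave any green or purple look-alike of the stand alone.

How it is judged (in metres and radians):
At the end, for the whole second after the job is handed in: The bar rests by itself on the rib (underside 26 mm above the desk, within 3 mm), level within 0.06 rad, within 5 mm of the clamp's centre line and 0.2 rad of its direction, light side up and at rest; its middle lies from 20 mm in front of to 55 mm behind the rib, wherever it balances (angle between bar's own z axis and vertical below 0.06 rad and z of bar in the frame of stand between 0.023 and 0.029 m and y of bar in the frame of stand between -0.005 and 0.005 m and x of bar in the frame of stand between -0.055 and 0.02 m and angle between the x axis of bar and the x axis of stand, either way round below 0.2 rad and contact force between bar and stand above 0.5 N and linear speed of bar below 0.04 m/s and angular speed of bar below 0.8 rad/s); the robot touches nothing.
It fails at once if the block of sticky notes is pushed more than 30 mm away or tipped over (distance of sticky_notes from where it was at the start of the episode above 0.03 m or angle between sticky_notes's own z axis and vertical above 0.5 rad).
It fails at once if the computer mouse is pushed more than 30 mm away or tipped over (distance of mouse from where it was at the start of the episode above 0.03 m or angle between mouse's own z axis and vertical above 0.5 rad).
It fails at once if the glue stick is pushed more than 30 mm away or tipped over (distance of glue_stick from where it was at the start of the episode above 0.03 m or angle between glue_stick's own z axis and vertical above 0.5 rad).
It also fails if it takes over 58 s, if anything falls off the work surface, if the arm or the gripper's body presses on something with over 40 N, if the wrist force passes 120 N, or if a joint passes its speed limit or range.

## Robot

A 7-joint arm with a two-finger parallel gripper is mounted at the origin on the work surface; the furniture and walls round the work are solid. World frame = base frame: x ahead of the robot, y to its left, z up, the work surface at z = 0. Lengths are in m, angles in degrees, forces in N, time in s.
With the tool pointing down it reaches from about 0.4 to 0.85 m from the base axis. Payload 10.4 kg.
Tool frame: the origin (TCP) lies at the very end of the fingers, on their centre line; the grasp point (between the pads) lies 19 mm behind it; z points along the fingers, y is the line along which they close (so a half turn about z gives the same grasp; the last joint's range is limited). The gripper opens to 87 mm and grips with 3 to 60 N. Pads are 19 mm wide; open, the fingers measure 117 mm over their backs; the gripper's body (75 mm by 190 mm) begins 51 mm behind the grasp point.
Start: joints at [-74.633, 19.034, -3.707, 83.658, 1.238, 77.344, -5.071], TCP at [0.179, 0.599, 0.223] pointing down, gripper open.
Joint ranges: [-148.97, 148.97], [-28.65, 121.19], [-84.17, 76.75], [9.2, 138.47], [-72.65, 252.65], [3.7, 117.97], [-149.18, 149.18]. Speed limits (degrees/s): [127.2, 127.2, 159.86, 159.86, 180, 180, 180].

## Interface

Orientations are given as [roll, pitch, yaw] about the fixed x, y, z axes, in that order (R = Rz(yaw) Ry(pitch) Rx(roll)).
In Python, from cell import bot, fingers, imaging, order, monitor gives the robot as it stands. Calls block until the motion is done:
- bot.reach(position, orientation): joint-space move of the TCP to a pose.
- bot.move_straight(position, velocity=0.15, frame=None, guard=None): straight line of the TCP; frame=None keeps the orientation; velocity is the mean speed in m/s. With guard (N) it stops when the force on the tool has changed by that much, and returns True; else False.
- bot.move_joints(angles): joint-space move.
- fingers.open_gripper() and fingers.close(effort=None): open the fingers fully, or close them until they stop; effort is the grip in N (None keeps the last).
- bot.dwell(seconds).
- bot.inverse_kinematics(position, orientation): joint angles nearest the present ones, or None.
- imaging.grab_frame(name): name is "scene" or "top"; returns a dict with "pixels" (400x640x3 uint8, red, green, blue), "camera_matrix" (3x3 intrinsics, pixels), "position" and "attitude" of the camera in the world. Camera axes: x right, y up, looking along -z (the intrinsics and any distortion apply to the point x, -y, -z); pixel columns grow to the right and rows downward; lengths in m; the calibration is good to about 2 mm. A picture is of the moment at which its call begins. There is no depth.
A pose or a line that the arm cannot do raises bot.Unreachable and nothing moves.
- order.sign_off(): hands the job in; it is judged then, once.
Readings, each from a call of its own:
- monitor.get_t(): time.
- monitor.get_joint_pos(): joint angles.
- monitor.get_joint_vel(): joint speeds.
- monitor.get_joint_torque(): joint torques, N m.
- monitor.get_ee_pos(): TCP position.
- monitor.get_ee_rot(): TCP orientation.
- monitor.get_contact_force(): force on the tool from outside, world axes, zero at the start.
- monitor.get_ft_torque(): the same for the moment, N m.
- monitor.get_gripper_width(): finger opening in m.
- monitor.get_gripper_force(): force on a finger pad.
Only numpy, scipy, OpenCV 4.12 (cv2) and the standard library are available. Lean on these libraries where they do the work, as an engineer would, in place of code of your own. Each camera call takes 0.05 s, during which the arm holds its last target. There are 200 camera calls.

## Working session

There is one attempt and no reset: what is moved stays moved. The work goes in short steps, each a Python script; the robot and the scene stay as the last script left them, time stands still between calls to the robot, and variables do not carry over. Pictures are saved under pics/ and viewed, at most 10 in all, crops included, and the job is handed in when it is done.

```bash
ls; mkdir -p pics
python3 - <<'E'
from cell import imaging, monitor
import cv2
for n in ("scene","top"):
    f=imaging.grab_frame(n); cv2.imwrite(f"pics/{n}0.png",f["pixels"][:,:,::-1]); print(n,f["camera_matrix"],f["position"],f["attitude"],[k for k in f])
print(monitor.get_t())
E
```

```text
pics
scene [[470.52160595   0.         313.61497668]
 [  0.         470.52160595 200.56805378]
 [  0.           0.           1.        ]] [1.19667501 0.47958226 0.54558384] [ 61.73458076   0.75545512 116.01352989] ['pixels', 'camera_matrix', 'position', 'attitude']
top [[409.66651636   0.         322.91694654]
 [  0.         409.66651636 194.98829639]
 [  0.           0.           1.        ]] [0.25515806 0.09839642 0.89883129] [ 11.76333009  -0.28875008 -94.65218656] ['pixels', 'camera_matrix', 'position', 'attitude']
0.1
```

View pics/scene0.png

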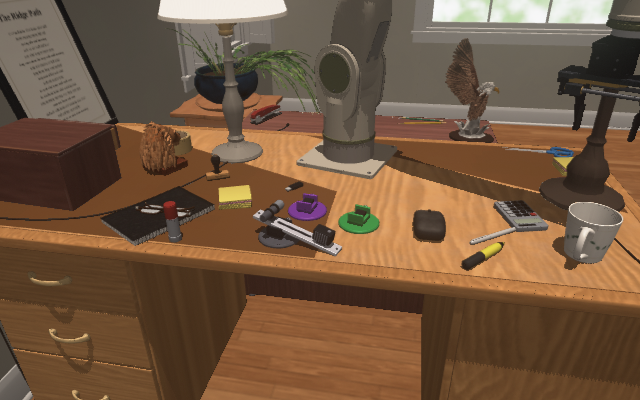

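View pics/top0.png

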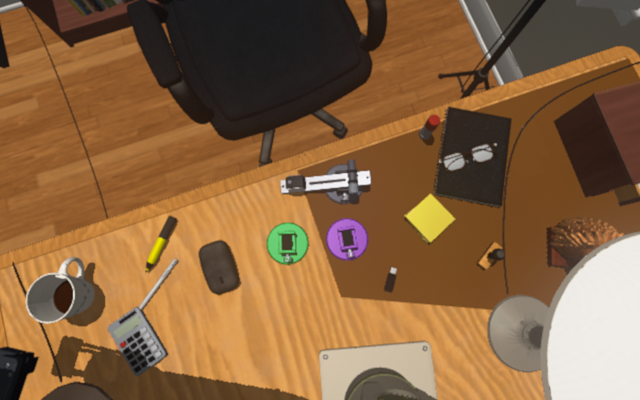

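The top view shows the bar with its light end at about (283,186), mic end at (370,178), and the base near (343,183). The purple and green look-alikes are below it. The scene view shows the light end nearer the camera, at about (338,248). Next I'll zoom in.

```bash
cat > h.py <<'E'
import numpy as np, cv2
from scipy.spatial.transform import Rotation as R
from cell import imaging
def cam(n):
    f=imaging.grab_frame(n); f["R"]=R.from_euler("xyz",f["attitude"],degrees=True).as_matrix(); return f
def ray(f,u,v):
    K=f["camera_matrix"]; d=np.array([(u-K[0,2])/K[0,0],-(v-K[1,2])/K[1,1],-1]); return f["R"]@d
def onplane(f,u,v,z):
    d=ray(f,u,v); p=np.array(f["position"]); return p+d*(z-p[2])/d[2]
def proj(f,P):
    c=f["R"].T@(np.array(P)-f["position"]); K=f["camera_matrix"]
    return np.array([K[0,0]*c[0]/-c[2]+K[0,2],K[1,1]*c[1]/c[2]+K[1,2]])
def tri(f,a,g,b):
    d1,d2=ray(f,*a),ray(g,*b); p1,p2=np.array(f["position"]),np.array(g["position"])
    s=np.linalg.lstsq(np.c_[d1,-d2],p2-p1,rcond=None)[0]; A,B=p1+s[0]*d1,p2+s[1]*d2
    return (A+B)/2,np.linalg.norm(A-B)
def crop(f,u,v,w,h,s): return cv2.resize(f["pixels"][v:v+h,u:u+w,::-1],None,fx=s,fy=s,interpolation=cv2.INTER_CUBIC)
E
python3 - <<'E'
from h import *
t,s=cam("top"),cam("scene")
print(proj(t,[0,0,0]),proj(s,[0,0,0]))
cv2.imwrite("pics/c1.png",np.vstack([crop(t,270,150,115,50,6)[:, :690],crop(s,245,198,115,50,6)]))
for n,u,v in(("light",283,186),("mic",370,178),("stand",343,183),("mouse",219,267),("purple",347,239)):print(n,onplane(t,u,v,0.01))
E
```

```text
[379.27995162 404.44615328] [347.80898961 156.74214301]
light [0.46675492 0.16580422 0.01      ]
mic [ 0.46953598 -0.02921038  0.01      ]
stand [0.46291601 0.03205458 0.01      ]
mouse [0.30049969 0.31283934 0.01      ]
purple [0.33793981 0.03477174 0.01      ]
```

View pics/c1.png

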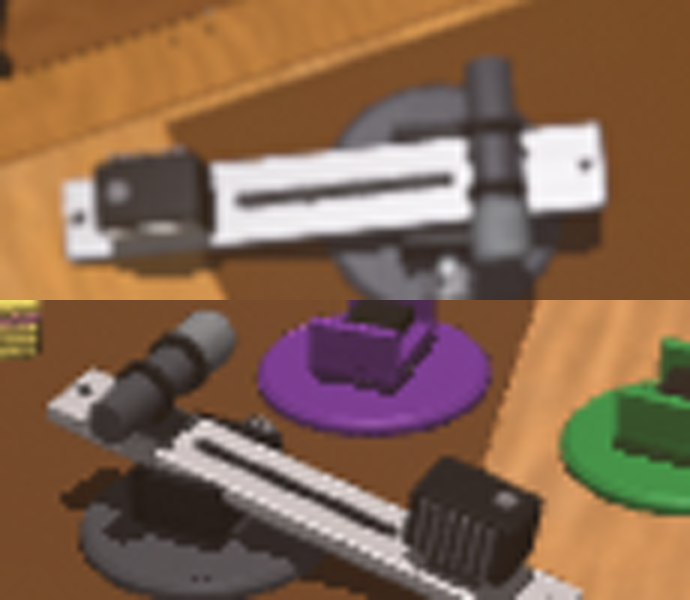

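The bar's long white faces are clear in both views. Its light end is tipped down at top pixel ~(281,187) and its mic end is raised at ~(370.5,178). Next I'll measure with masks.

```bash
cat >> h.py <<'E'
def ends(f,box):
    """white-bar mask -> centres of the two short end edges (pixel), via minAreaRect-like PCA of end pieces"""
    u0,v0,u1,v1=box; p=f["pixels"][v0:v1,u0:u1].astype(int)
    m=((p.min(2)>120)&(p.max(2)-p.min(2)<40)).astype(np.uint8)
    n,l,st,c=cv2.connectedComponentsWithStats(m)
    k=np.isin(l,[i for i in range(1,n) if st[i,4]>=12])
    q=np.argwhere(k)[:,::-1].astype(np.float32)
    return cv2.boxPoints(cv2.minAreaRect(q))+[u0,v0],q+[u0,v0],[(*st[i],*c[i].round(1)) for i in range(1,n) if st[i,4]>=12]
TB,SB=(265,150,390,205),(235,195,360,262)
E
python3 - <<'E'
from h import *
from cell import monitor,bot
t,s=cam("top"),cam("scene")
for f,b in((t,TB),(s,SB)):
    B,q,st=ends(f,b); print(B.round(1),[tuple(map(float,x)) for x in st])
cv2.imwrite("pics/c2.png",np.vstack([crop(t,310,155,80,50,8),crop(s,240,200,110,58,6)[:, :640][:200]]) if 0 else np.vstack([crop(t,310,155,80,50,6),crop(s,250,205,80,50,6)]))
print(monitor.get_ee_rot(),monitor.get_ee_pos())
for y in(90,-90):print(y,bot.inverse_kinematics([.467,.2,.03],[180,0,y]))
E
```

```text
[[279.7 178.8]
 [369.5 169.9]
 [372.1 196.3]
 [282.3 205.3]] [(92.0, 20.0, 14.0, 16.0, 186.0, 98.5, 27.5), (40.0, 23.0, 44.0, 18.0, 542.0, 61.6, 31.4), (16.0, 30.0, 9.0, 13.0, 78.0, 18.8, 36.9), (85.0, 33.0, 6.0, 9.0, 47.0, 87.6, 37.4), (78.0, 43.0, 5.0, 7.0, 27.0, 79.9, 46.1)]
[[252.8 215.4]
 [263.5 192.4]
 [348.2 231.6]
 [337.5 254.6]] [(40.0, 5.0, 8.0, 5.0, 23.0, 43.4, 6.7), (18.0, 15.0, 11.0, 8.0, 44.0, 23.4, 18.5), (36.0, 23.0, 71.0, 36.0, 404.0, 67.6, 39.0)]
[-1.79974035e+02 -1.38988405e-04  1.63341503e+02] [0.17913609 0.59866368 0.22228899]
90 [-47.36900648  16.63429171  21.46823239 113.75431947  -7.7514994
  50.96533814 -21.82213428]
-90 [ 29.8629669   36.47624054 -71.04332993 110.02404675  39.20064998
  62.82022438 122.56026272]
```

View pics/c2.png

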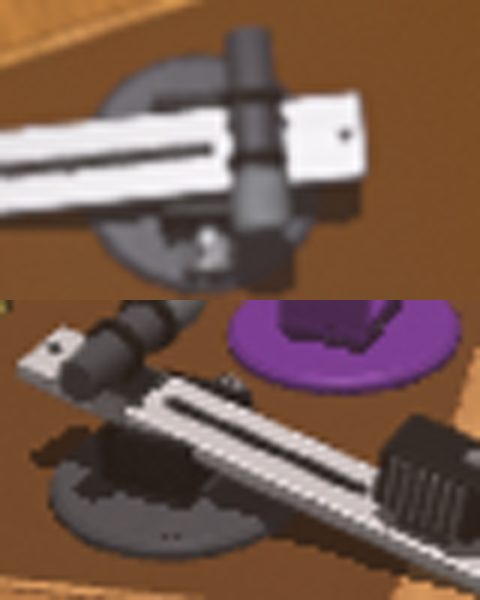

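The base disc in the top view has its left edge at ≈(326.2,184), top at ≈(343,164.5) and bottom at ≈(342,203.4). In the scene view its left edge is at ≈(258.3,237.5) and its bottom at ≈(279,247.5).

Run:
```python
from h import *
from scipy.optimize import least_squares
t,s=cam("top"),cam("scene")
P=np.array([onplane(f,u,v,.008)[:2] for f,u,v in((t,326.2,184),(t,343,164.5),(t,342,203.4),(s,258.3,237.5),(s,279,247.5))])
c=least_squares(lambda c:np.hypot(*(P-c).T)-.046,[.463,.03]); print("stand",c.x,c.fun)
L=onplane(t,281,187,.007); M=onplane(t,370.5,177.7,.048)
print("light",L,"mic",M,np.linalg.norm(L-M),"mic tri",tri(t,(370,170.7),s,(253.3,215.5)),tri(t,(371,184.7),s,(261.5,209.3)))
d=(L-M)[:2]; d/=np.linalg.norm(d); mid=(L+M)[:2]/2
print("d",d,"yaw",np.degrees(np.arctan2(d[1],d[0])),"mid rel stand x",d@(mid-c.x),"lat",np.cross(d,c.x-mid))
```

```text
stand [0.46486998 0.0302189 ] [-0.00667951 -0.00469537  0.00218943 -0.00174211  0.00938775]
light [0.46553973 0.17061884 0.007     ] mic [ 0.46094373 -0.02489201  0.048     ] 0.19981645929835967 mic tri (array([ 0.47640216, -0.02429853,  0.04474887]), np.float64(0.0035896821512211774)) (array([ 0.44542143, -0.02311233,  0.0443678 ]), np.float64(0.0038780990353597914))
d [0.02350112 0.99972381] yaw 88.65336077260363 mid rel stand x 0.04259447620789687 lat -0.002629989827517119<stdin>:9: DeprecationWarning: Arrays of 2-dimensional vectors are deprecated. Use arrays of 3-dimensional vectors instead. (deprecated in NumPy 2.0)
```

```bash
cat >> h.py <<'E'
d=np.array([.0235,.9997]); L0=np.array([.4655,.1706])
ORI=[180,0,88.65]
def tcp(e,z):  # e: how far (m) the light end has been advanced from its start; finger half width 9.5 mm
    p=L0+d*(.0105-e); return [p[0],p[1],z]
def mic():
    t,s=cam("top"),cam("scene")
    _,q,_=ends(t,TB2); a=q[np.argmax(q[:,0]-q[:,1])]
    _,r,_=ends(s,SB2); b=r[np.argmin(r[:,0]*1+0*r[:,1])]
    return tri(t,a,s,b),a,b
TB2,SB2=(330,150,395,215),(222,190,290,232)
E
python3 - <<'E'
from h import *
from cell import bot,fingers,monitor
print(mic())
fingers.close(20)
bot.reach(tcp(-.06,.12),ORI); bot.move_straight(tcp(-.04,.0035),.15)
print(monitor.get_t(),monitor.get_ee_pos(),monitor.get_contact_force())
print(bot.move_straight(tcp(-.001,.0035),.06,guard=4),monitor.get_ee_pos(),monitor.get_contact_force())
print(bot.move_straight(tcp(.034,.0035),.05,guard=25),monitor.get_ee_pos(),monitor.get_contact_force())
bot.move_straight(tcp(-.02,.0035),.15); bot.dwell(.5)
m=mic();print(monitor.get_t(),m)
t,s=cam("top"),cam("scene")
cv2.imwrite("pics/c3.png",np.vstack([crop(t,265,145,125,60,5),crop(s,235,190,125,65,5)]))
E
```

```text
((array([ 0.47850181, -0.02139804,  0.0473897 ]), np.float64(1.1826899861097105e-05)), array([368., 170.]), array([253., 215.]))
4.6833 [0.46722785 0.22163904 0.00424897] [0.24377535 0.77389765 0.14951632]
False [0.46576619 0.18222279 0.00352009] [ 0.84793372 -0.3385867  -0.40924827]
False [0.46496539 0.14689376 0.00350604] [-0.42364458  1.51105081 -0.0245998 ]
7.4417 ((array([ 0.4773444 , -0.0546806 ,  0.06366498]), np.float64(0.002125147789847615)), array([385., 167.]), array([240., 205.]))
```

View pics/c3.png

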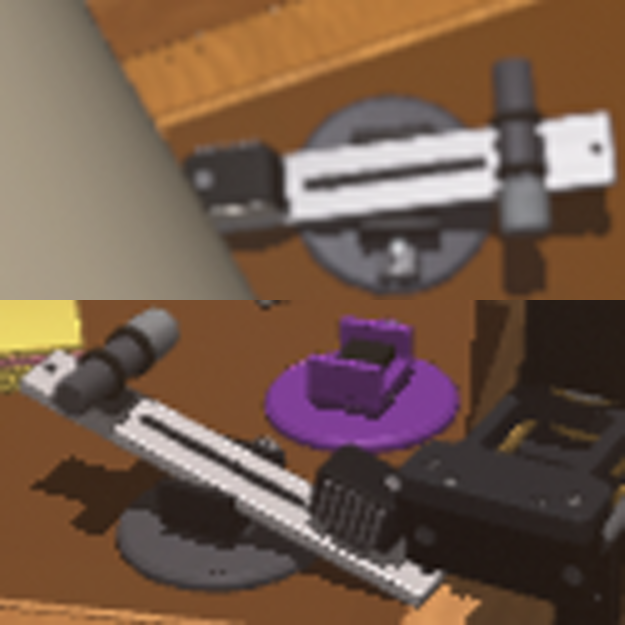

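After a 33 mm push the bar is still tipped, with its mic end at top (386,175) and scene (241,207). Next: small steps, checking after each release.

```bash
sed -i 's/(222,190,290,232)/(215,185,280,236)/' h.py
python3 - <<'E'
from h import *
from cell import bot,fingers,monitor
for e in (.039,.044,.049,.054,.059,.064):
    bot.move_straight(tcp(e-.007,.0035),.12)
    h=bot.move_straight(tcp(e,.0035),.04,guard=25)
    bot.move_straight(tcp(e-.04,.0035),.2); bot.dwell(.7)
    m=mic(); print(e,h,round(monitor.get_t(),1),m[0][0].round(4),round(m[0][1],4),m[1],m[2])
    if m[0][0][2]<.052: break
bot.move_straight(tcp(-.06,.06),.15); bot.dwell(2)
print(mic(),monitor.get_t())
t,s=cam("top"),cam("scene")
cv2.imwrite("pics/c4.png",np.vstack([crop(t,275,145,125,60,5),crop(s,225,190,125,65,5)]))
E
```

```text
0.039 False 9.6 [ 0.477  -0.0592  0.0648] 0.001 [387. 167.] [238. 204.]
0.044 False 11.5 [ 0.4757 -0.0649  0.0677] 0.001 [390. 167.] [236. 202.]
0.049 False 13.5 [ 0.4764 -0.068   0.07  ] 0.003 [392. 166.] [235. 201.]
0.054 False 15.4 [ 0.4772 -0.0718  0.0744] 0.0025 [394. 165.] [233. 199.]
0.059 False 17.4 [ 0.4764 -0.0721  0.0807] 0.001 [394. 165.] [232. 196.]
0.064 False 19.3 [ 0.4724 -0.0709  0.0203] 0.0254 [394. 171.] [242. 221.]
((array([ 0.47059647, -0.06716482,  0.03345905]), np.float64(0.028168509440901515)), array([394., 170.]), array([244., 216.])) 22.2333
```

View pics/c4.png

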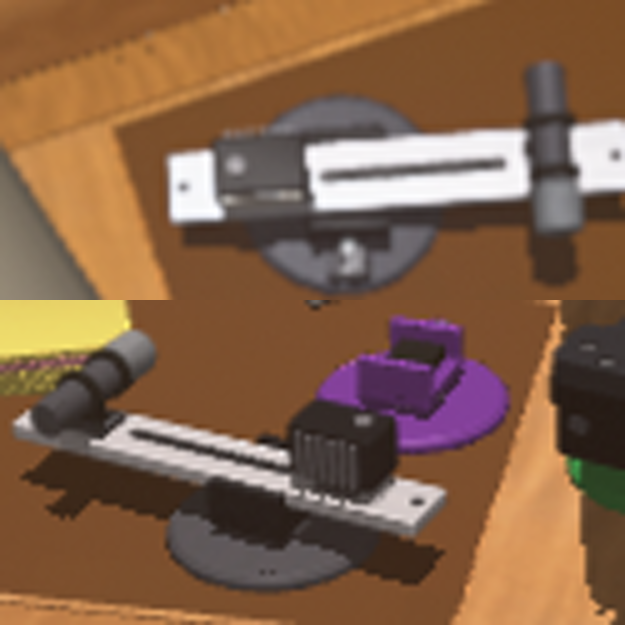

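The bar has swung level: light end at top (309,183), mic end at about (400,176), both ends in the air. Next I'll check the tilt numerically and that it has stopped moving.

Run:
```python
from h import *
from cell import bot,monitor
t0,s0=cam("top"),cam("scene"); bot.dwell(4); t,s=cam("top"),cam("scene")
for a,b,x in((t0,t,(290,160,420,205)),(s0,s,(215,200,330,260))):
    p,q=[f["pixels"][x[1]:x[3],x[0]:x[2]].astype(int) for f in(a,b)]; print("diff",abs(p-q).max(),(abs(p-q).max(2)>20).sum())
A,B=tri(t,(308.6,176),s,(309,234.4)),tri(t,(309.6,189.4),s,(314,228))
print("light end",A,B)
b=ends(t,(295,160,420,205)); print([tuple(map(float,x)) for x in b[2]])
cv2.imwrite("pics/c5.png",np.vstack([crop(t,300,155,110,55,6),crop(s,220,205,110,40,6)]))
print(monitor.get_t(),"stand",onplane(t,343,184,.008))
```

```text
diff 143 166
diff 153 434
light end (array([0.47820094, 0.10886336, 0.03346996]), np.float64(0.0038860042903150764)) (array([0.44916773, 0.1076035 , 0.03198051]), np.float64(0.0009589728055111555))
[(41.0, 11.0, 45.0, 16.0, 548.0, 63.5, 18.6), (89.0, 10.0, 17.0, 20.0, 198.0, 97.9, 18.4), (14.0, 15.0, 11.0, 14.0, 140.0, 18.5, 21.7), (33.0, 23.0, 7.0, 2.0, 13.0, 35.8, 23.5), (48.0, 33.0, 5.0, 7.0, 26.0, 49.8, 36.1)]
26.5333 stand [0.46109673 0.03211441 0.008     ]
```

View pics/c5.png

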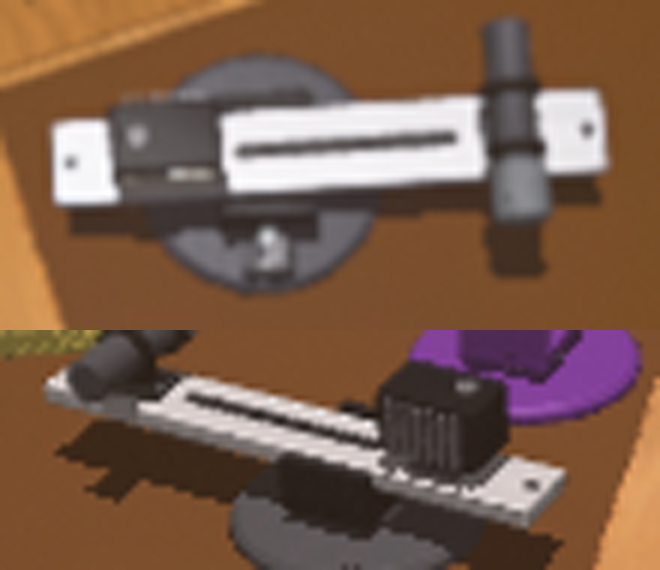

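It was still rocking between those frames. Now the light end's near corner is at scene (307.5,237) and the mic corner at (227.7,214.7). I'll wait until it's still.

Run:
```python
from h import *
from cell import bot,monitor
bot.dwell(3)
for i in range(3):
    t0,s0=cam("top"),cam("scene"); bot.dwell(.8); t,s=cam("top"),cam("scene")
    for a,b,x in((t0,t,(290,160,420,205)),(s0,s,(215,200,330,260))):
        p,q=[f["pixels"][x[1]:x[3],x[0]:x[2]].astype(int) for f in(a,b)]; print("diff",abs(p-q).max(),(abs(p-q).max(2)>20).sum())
cv2.imwrite("pics/c6.png",np.vstack([crop(t,300,155,110,50,7),crop(s,220,205,110,35,7)]))
print(monitor.get_t(),monitor.get_contact_force())
```

```text
diff 3 0
diff 4 0
diff 11 0
diff 18 0
diff 3 0
diff 18 0
32.5333 [-0.63233256  0.58143282 -0.35440669]
```

View pics/c6.png

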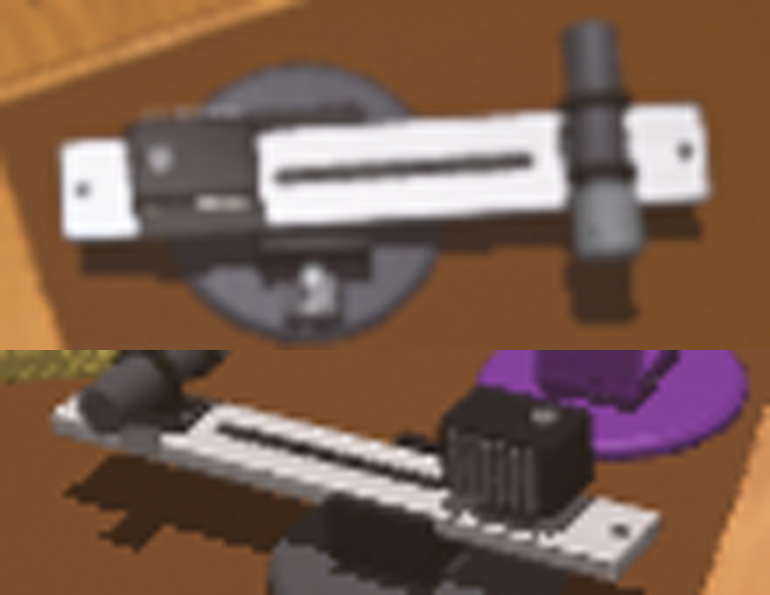

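It is still now. Corners: top light (308.9,175.7) and mic (400,169.9); scene light (307.9,236) and mic (227.6,214.3). One last tilt check before handing in.

Run:
```python
from h import *
t,s=cam("top"),cam("scene")
A=tri(t,(308.9,175.7),s,(307.9,235.3)); B=tri(t,(400.2,169.9),s,(227.6,213.8)); print(A,B)
for tilt in(-.06,0,.06):  # predicted scene pixels of the +x-side corners for a given tilt
    c=(onplane(t,308.9,175.7,.034)+onplane(t,400.2,169.9,.034))/2; u=np.array([.0235*np.cos(tilt),np.cos(tilt),-np.sin(tilt)])
    c[2]+=.022*np.sin(-tilt)*-1*-1
    print(tilt,proj(s,c+.1*u),proj(s,c-.1*u))
```

```text
(array([0.47952819, 0.10764556, 0.03169084]), np.float64(0.0027175674767209975)) (array([ 0.47606121, -0.09223412,  0.03252185]), np.float64(0.003577011801605774))
-0.06 [306.32516301 231.26551443] [226.60007686 214.69007305]
0 [306.47756503 234.35420094] [226.31953499 212.83070231]
0.06 [306.47278346 237.37861756] [226.17089192 210.99910022]
```

Level (about 0.004 rad) and still, so I'm handing in.

```bash
python3 -c "
from cell import order
print(order.sign_off())"
```

```text
the job is handed in; nothing more can be done
None
```

The bar now balances on the clamp's rib, level to about 0.004 rad in the camera views, still, and with both ends in the air; I've handed the job in at about 33 s, but sign-off returned no verdict.

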